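Set the root gap with a spacer and hold the plate for tacking

TASK

Set up the butt joint for tack welding: lift the middle-sized of the three gap spacers out of the rack and slip its blade down into the joint between the clamped plate and the loose plate, at an end where the gap is wide enough for it to drop fully home (shoulders down on both plates) without shifting the loose plate. Then push the loose plate by its outer edge, best in line with the spacer, until both plates bear flush on the blade and the gap is even from end to end, and finish while still holding it pressed firmly there. Leave the other two spacers in the rack and everything else where it lies.

Things in the scene. Friction and masses are not known exactly. Their poses are not given: they have to be found in the camera images.
- joint_mid (a point): Middle of the clamped steel plate's joint edge, at its top face (18 mm above the table). +x points level from the joint into the clamped plate, +y along the joint edge (70 mm to either side), +z up. The spacer's blade belongs on the -x side of this edge
- fitup: The fixed half of the work, a clamped plate 115 x 140 x 12 mm, its top 18 mm high, on a backing bar under the joint (x -37 to +17 mm, top 6 mm high) with a packer as high under the loose plate (x -71 to -49 mm), and two strap clamps at y = +-48 mm, x +85 to +185 mm, 55 mm high. Origin on the table below joint_mid, same axes
- plate: The loose steel plate, 0.9 kg, 70 (x) x 140 (y) x 12 mm, level; origin at the centre of its underside, 6 mm above the table; +x towards the joint. Gap 14 to 15.5 mm at mid-length, skewed up to 0.15 rad either way. On its outer (-x) edge a fingertip 5 to 7 mm above the table bears. 2 to 5 N slides it (more if pressed down), about 15 N in line with the spacer squares it up on the blade
- plate_left (a point): End of the loose plate's joint edge on its +y end, top corner
- plate_right (a point): End of the loose plate's joint edge on its -y end, top corner
- spacer_grip (a point): Middle-sized spacer (steel, 0.24 kg), upright, hung in the rack by its shoulders: centre of its grip tab (38 mm long, 10 thick, 36 high, standing on the shoulders). x along the blade, y across its thickness. Shoulders 50 x 40 x 6 mm: upper face 18 mm, underside 24 mm below this point. Blade 50 mm long, 10 mm thick, reaching 11 mm below the shoulders, foot 35 mm below this point
- spacer_seat (a point): Point of the middle-sized spacer level with the underside of its shoulders, on the middle of the blade
- spacer: The middle-sized gap spacer; origin in the middle of the blade's foot, same axes as spacer_grip
- rack: The fixed spacer rack: two steel rails 270 mm long along its x, tops 30 mm above the table, 18 mm apart, 48 mm wide over all; the three spacers hang between them in a row with their blades along x, at -80, 0 and +80 mm from the origin, in any order. Origin on the table under its centre
- spacer_thin: The smallest spacer, of the same form: blade 40 mm long and 6 mm thick, tab 26 mm long and 24 mm high above its shoulders. Stays in the rack. Origin in the middle of its blade's foot
- spacer_thick: The largest spacer, of the same form: blade 60 mm long and 14 mm thick, tab 52 mm long and 48 mm high above its shoulders. Stays in the rack. Origin in the middle of its blade's foot
- dip_tin: A round grey tin, 58 mm across and 45 mm high, standing between rack and joint; bystander. Origin under its centre
- soapstone: A flat white marking stick 62 x 10 x 6 mm lying on the clamped plate about 85 mm behind the joint edge; bystander
- hammer: A chipping hammer, 220 mm long, 22 mm high, lying on the table in front of the robot, handle pointing away from it; bystander. Origin on the table under its handle, 50 mm from the handle's end
- brush: A wire brush 240 mm long lying on the left of the table; bystander
- wrench: A wrench 220 mm long lying near right on the table; bystander
- magnet: A three-sided welding magnet, about 110 mm, 22 mm high, far left; bystander
- f_clamp: A bar clamp 300 mm long lying on the right; bystander
- offcut: A 50 mm offcut of steel angle, near left; bystander
There are look-alikes about, which are no part of the job. What is shaped like the plate but green or pink is not meant. What is shaped like the spacer but black is not meant.

How it is judged (in metres and radians):
On the way:
1. the middle-sized spacer sits fully home in the joint, and the loose plate has not been shifted (z of spacer_seat in the frame of joint_mid between -0.003 and 0.0025 m and x of spacer_seat in the frame of joint_mid between -0.022 and -0.003 m and y of spacer_seat in the frame of joint_mid between -0.052 and 0.052 m and distance of plate from where it was at the start of the episode below 0.004 m), for 0.2 s.
At the end, for the whole second after the job is handed in: Middle spacer home in the joint (shoulders within 2.5 mm of the plate tops, centred within 52 mm of mid-joint, upright within 0.08 rad), gap 7.5 to 12.5 mm at both ends of the loose plate, which lies flat (2 mm), and the robot still pressing it on the blade with over 4 N (z of spacer_seat in the frame of joint_mid between -0.003 and 0.0025 m and y of spacer_seat in the frame of joint_mid between -0.052 and 0.052 m and angle between spacer's own z axis and vertical below 0.08 rad and x of plate_left in the frame of joint_mid between -0.0125 and -0.0075 m and x of plate_right in the frame of joint_mid between -0.0125 and -0.0075 m and z of each of plate_left, plate_right in the frame of joint_mid below 0.002 m and contact force between any of the fingers, the arm and plate above 4 N and contact force between plate and spacer above 4 N); the arm keeps its last pose, push and grip.
It fails at once if another spacer is taken from or knocked in the rack (moved over 25 mm) (distance of any of spacer_thin, spacer_thick from where it was at the start of the episode above 0.025 m).
It fails at once if a bystander is moved by more than 30 mm (distance of any of dip_tin, soapstone, hammer, brush, wrench, magnet, f_clamp, offcut from where it was at the start of the episode above 0.03 m).
It also fails if it takes over 51 s, if anything falls off the work surface, if the arm or the gripper's body presses on something with over 40 N, if the wrist force passes 120 N, or if a joint passes its speed limit or range.

ROBOT

A 7-joint arm with a two-finger parallel gripper is mounted at the origin on the work surface. World frame = base frame: x ahead of the robot, y to its left, z up, the work surface at z = 0. Lengths are in m, angles in degrees, forces in N, time in s.
With the tool pointing down it reaches from about 0.425 to 0.95 m from the base axis. Payload 4.7 kg.
Tool frame: the origin (TCP) lies midway between the tips of the shut fingers; the grasp point (between the pads) lies 19 mm behind it; x points along the fingers, y is the direction in which the jaws open and shut, and the axes are right-handed (so a half turn about x gives the same grasp; the last joint's range is limited). The gripper opens to 85 mm and grips with 20 to 120 N. Pads are 22 mm wide; open, the fingers measure 114 mm over their backs; the gripper's body (76 mm by 85 mm) begins 54 mm behind the grasp point. The pads swing forward as they close: fully open they stand 13 mm farther back than shut.
Start: joints at [61.37, 26.849, -2.785, 87.806, 1.381, 65.374, -4.715], TCP at [0.306, -0.602, 0.231] pointing down, gripper open.
Joint ranges: [-148.3, 148.3], [-19.14, 114.17], [-79.39, 73.82], [5.75, 140.21], [-59.74, 239.74], [12.07, 113.84], [-152.46, 152.46]. Speed limits (degrees/s): [147.25, 147.25, 180, 180, 180, 180, 180].

INTERFACE

Orientations are given as a 3x3 rotation matrix whose columns are the frame's x, y, z axes.
In Python, from bench import monitor, viewer, robot, finder gives the robot as it stands.
- The arm moves only by the shell command python3 -m creep 'ROWS' [OPENING] [FORCE]. ROWS is JSON, a list that holds one entry, the list of rows, each a list of 6 numbers: the shift along the tool's x, y, z in mm, then the turn, a rotation vector about the tool's x, y, z in degrees. In form: [[[dx, dy, dz, wx, wy, wz], ...]]. A call has 1 to 10 rows; each row shifts and turns the commanded pose from where the row before left it, along the tool's axes as they then stand; what a row does not reach is not made up. A row lasts 1/10 s, in which the tool goes at most 50 mm and 8.59 degrees, less where a joint would pass 70% of its speed; a pose out of reach is approached as far as the arm can. A call is refused whole if a number of a shift passes 50 or a number of a turn 8.59, either way. A call with a gripper value outside its range is refused whole. OPENING is the finger opening in mm, from 0 to 85.4, set as the call begins (- or left out, the last holds). The fingers move at their own pace and stop on an object; FORCE is the grip in N (left out, the last holds). Time passes only in rows, so rows that do not move let the fingers close. It gives the time, the measured TCP pose, the force and the opening at its end, in the units of the state.
- monitor.sense(): the state, without advancing time (a new reading comes with each control period).
- viewer.capture(name): name is "scene" or "side" or "wrist"; returns a dict with "color" (420x560x3 uint8, blue, green, red), "mtx" (3x3 intrinsics, pixels), "dist" ([k1, k2, p1, p2, k3] as OpenCV has them; the pictures are not rectified), "world_to_cam" (4x4, takes a point from world to camera coordinates); the wrist camera has in their place "tool_from_camera" (4x4, takes a point from camera to tool coordinates, whose origin is the TCP and whose axes are the tool frame's). Camera axes: x right, y up, looking along -z (the intrinsics and any distortion apply to the point x, -y, -z); pixel columns grow to the right and rows downward; lengths in m; the calibration is good to about 2 mm. A picture is of the moment at which its call begins: read the wrist's pose just before it. There is no depth.
- robot.finish_job(): hands the job in, once; it reports no verdict.
Trained networks look in a picture, given as the dict that the camera call returned (one of the last four; its "shot" number tells which), for a name from the list of things; names that differ only in an ending like _2 or _b are one class to them, and where a whole thing is asked for, a point or a joint stands for the part that bears it (a point fixed in the world has none). Each returns a list of dicts, best first, with "confidence" (0 to 1); they miss things now and then, are a little off and sometimes report something else, mostly with a low value. They report only what shows in the picture. A call takes as long as a camera call. They do not tell look-alikes from the thing itself.
- finder.cut_out(target, picture): "region" (420x560 bool, what is visible of it).
- finder.landmark_of(target, picture): "at" ([x, y, z] in m, in world coordinates, good to about 4 mm: a listed point, or the origin of a listed thing).
The state is a dict: "time": time; "joint_pos": joint angles; "qvel": joint speeds; "effort": joint torques, N m; "eef_pos": TCP position; "ee_rot": TCP orientation; "ft_force": force on the tool from outside, world axes, zero at the start; "wrist_torque": the same for the moment, N m; "grip_width": finger opening in m.
Only numpy, scipy, OpenCV 4.12 (cv2) and the standard library are available. Lean on these libraries where they do the work, as an engineer would, in place of code of your own. Each camera call takes 0.05 s, during which the arm holds its last target. There are 200 camera calls.

## Working session

There is one attempt and no reset: what is moved stays moved. The work goes in short steps, Python scripts to look and compute and a shell command to move; the robot and the scene stay as the last step left them, time stands still between calls to the robot, and variables do not carry over. Pictures are saved under pics/ and viewed, about 8 in all and at most 12, crops included, and the job is handed in when it is done.

```bash
ls; mkdir -p pics; cat > h.py <<'E'
import numpy as np, cv2
from bench import monitor, viewer, robot, finder
np.set_printoptions(precision=4,suppress=True)
def proj(p,pic,W):
    P=np.c_[np.atleast_2d(p),np.ones(len(np.atleast_2d(p)))]@W.T
    c=P[:,:3]*[1,-1,-1]
    return cv2.projectPoints(c,np.zeros(3),np.zeros(3),np.array(pic["mtx"]),np.array(pic["dist"]))[0][:,0]
def w2c(pic,s=None):
    if "world_to_cam" in pic: return np.array(pic["world_to_cam"])
    T=np.eye(4);T[:3,:3]=s["ee_rot"];T[:3,3]=s["eef_pos"]
    return np.linalg.inv(T@np.array(pic["tool_from_camera"]))
def back(uv,z,pic,W):
    "pixel -> world at height z"
    n=cv2.undistortPoints(np.array(uv,float).reshape(-1,1,2),np.array(pic["mtx"]),np.array(pic["dist"]))[:,0]
    C=np.linalg.inv(W); d=np.c_[n[:,0],-n[:,1],-np.ones(len(n))]@C[:3,:3].T; o=C[:3,3]
    return o+d*((z-o[2])/d[:,2])[:,None]
E
python3 - <<'E'
from h import *
s=monitor.sense(); print(s["time"],s["eef_pos"],np.array(s["ee_rot"]))
ims=[]
for c in("scene","side"):
    p=viewer.capture(c); cv2.imwrite(f"pics/{c}0.png",p["color"])
    for n in("joint_mid","plate","plate_left","plate_right","spacer_grip","spacer","rack","spacer_thin","spacer_thick","dip_tin","fitup"):
        for r in finder.landmark_of(n,p)[:3]: print(c,n,np.array(r["at"]),round(r["confidence"],2),proj(r["at"],p,w2c(p))[0].round())
E
```

```text
pics
0.0 [ 0.3059 -0.601   0.2303] [[-0.001   0.4536 -0.8912]
 [ 0.0017 -0.8912 -0.4536]
 [-1.     -0.002   0.0001]]
scene plate [ 0.5268 -0.1536  0.0061] 0.89 [208. 216.]
scene plate [ 0.1607 -0.3025 -0.0005] 0.79 [252. 142.]
scene plate [ 0.3102  0.1404 -0.0047] 0.71 [336. 220.]
scene plate_left [ 0.1192 -0.2406  0.0109] 0.63 [273. 140.]
scene plate_left [0.3794 0.3274 0.0027] 0.6 [383. 263.]
scene plate_left [ 0.5604 -0.0814  0.0164] 0.58 [218. 230.]
scene plate_right [0.3873 0.1389 0.0136] 0.79 [321. 231.]
scene plate_right [ 0.5618 -0.2219  0.02  ] 0.76 [182. 209.]
scene plate_right [ 0.2407 -0.312   0.0088] 0.75 [234. 149.]
scene spacer_grip [0.4766 0.1929 0.0538] 0.78 [319. 248.]
scene spacer_grip [0.4878 0.0913 0.0366] 0.51 [285. 238.]
scene spacer [ 0.487   0.0884 -0.0044] 0.65 [284. 248.]
scene spacer [0.4754 0.1907 0.0217] 0.53 [318. 256.]
scene spacer [ 0.6148 -0.4426 -0.0003] 0.38 [120. 193.]
scene rack [ 0.5563  0.1903 -0.002 ] 0.66 [299. 282.]
scene rack [ 0.5585 -0.0808  0.0172] 0.34 [219. 230.]
scene spacer_thin [0.5595 0.1887 0.0188] 0.69 [298. 277.]
scene spacer_th
[... 713 characters left out ...]
77 0.0107] 0.8 [242. 200.]
side spacer_grip [0.4764 0.1914 0.0509] 0.78 [259. 174.]
side spacer_grip [0.4906 0.0957 0.0364] 0.66 [276. 191.]
side spacer [0.4725 0.1916 0.0186] 0.57 [258. 183.]
side spacer [ 0.4887  0.0894 -0.002 ] 0.54 [277. 202.]
side rack [0.5531 0.1862 0.0048] 0.94 [280. 181.]
side spacer_thin [0.5532 0.1867 0.0194] 0.64 [280. 177.]
side spacer_thick [0.6346 0.1875 0.0186] 0.68 [300. 171.]
side spacer_thick [ 0.5762 -0.1451 -0.001 ] 0.55 [341. 233.]
side spacer_thick [ 0.6098 -0.4404 -0.0009] 0.53 [422. 296.]
side dip_tin [ 0.5613 -0.0062  0.0026] 0.61 [312. 209.]
side dip_tin [ 0.5718 -0.1503  0.0143] 0.18 [342. 231.]
side fitup [ 0.5747 -0.1497 -0.0036] 0.93 [342. 235.]
```

```bash
python3 - <<'E'
from h import *
a=cv2.imread("pics/scene0.png")[170:320,100:400];b=cv2.imread("pics/side0.png")[130:280,180:480]
cv2.imwrite("pics/v1.png",np.vstack([cv2.resize(a,(600,300),interpolation=2),cv2.resize(b,(600,300),interpolation=2)]))
E
```

```text
(no output)
```

View pics/v1.png

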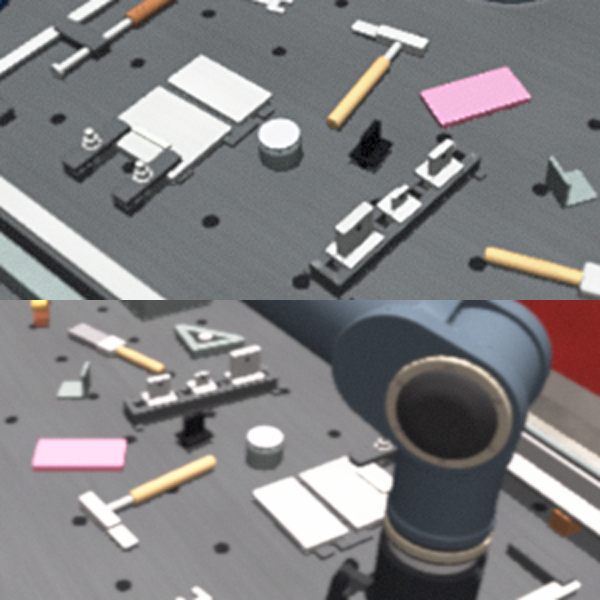

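```bash
cat >> h.py <<'E'
def plan(p,yaw=None):
    "shift in tool axes (mm) to p, then full turn (rotvec deg, tool axes) to tool-down with y axis at yaw deg"
    from scipy.spatial.transform import Rotation as Ro
    s=monitor.sense();R=np.array(s["ee_rot"]);d=R.T@(np.array(p)-s["eef_pos"])*1000
    print("shift",d.round(1),"yaw now",np.degrees(np.arctan2(R[1,1],R[0,1])).round(2))
    if yaw is not None:
        a=np.radians(yaw);y=np.array([np.cos(a),np.sin(a),0]);x=np.array([0,0,-1.])
        T=np.c_[x,y,np.cross(x,y)]
        print("turn",Ro.from_matrix(R.T@T).as_rotvec(degrees=True).round(2),"shift if after turn",(T.T@(np.array(p)-s["eef_pos"])*1000).round(1))
E
python3 -c "
from h import *
plan([.53,-.15,.30],0)"
```

```text
shift [ -68.7 -300.9 -404.3] yaw now -63.02
turn [-63.02   0.    -0.01] shift if after turn [ -68.6  223.8 -451.6]
```

```bash
python3 -m creep '[[[-7,-30,-40,0,0,0],[-7,-30,-40,0,0,0],[-7,-30,-40,0,0,0],[-7,-30,-40,0,0,0],[-7,-30,-40,0,0,0],[-7,-30,-40,0,0,0],[-7,-30,-40,0,0,0],[-7,-30,-40,0,0,0],[-7,-30,-40,0,0,0],[-7,-30,-40,0,0,0]]]' 60 50
python3 -m creep '[[[0,0,0,-8,0,0],[0,0,0,-8,0,0],[0,0,0,-8,0,0],[0,0,0,-8,0,0],[0,0,0,-8,0,0],[0,0,0,-8,0,0],[0,0,0,-8,0,0],[0,0,0,-7,0,0],[0,0,0,0,0,0],[0,0,0,0,0,0]]]'
python3 - <<'E'
from h import *
s=monitor.sense();p=viewer.capture("wrist");W=w2c(p,s);cv2.imwrite("pics/w1.png",p["color"])
print(s["eef_pos"],s["ft_force"],s["joint_pos"])
for n in("joint_mid","plate","plate_left","plate_right","fitup"):
    for r in finder.landmark_of(n,p)[:2]: print(n,np.array(r["at"]),round(r["confidence"],2),proj(r["at"],p,W)[0].round())
E
```

```text
time: 2.2
eef_pos: [0.525, -0.1553, 0.3013]
ee_rot: [[0.001, 0.453, -0.891], [-0.001, -0.891, -0.453], [-1.0, 0.001, -0.001]]
ft_force: [1.4, -1.0, 0.5]
grip_width: 0.0602
time: 3.2
eef_pos: [0.5244, -0.1572, 0.3007]
ee_rot: [[0.0, 1.0, -0.003], [-0.0, -0.003, -1.0], [-1.0, 0.0, 0.0]]
ft_force: [1.6, 0.7, 0.6]
grip_width: 0.0596
[ 0.5244 -0.1572  0.3007] [1.5649 0.6568 0.5587] [ 33.0099  13.503  -24.9581  98.9642   6.0691  68.8505   6.2807]
joint_mid [ 0.5759 -0.1521  0.0181] 0.62 [312. 165.]
plate [ 0.5232 -0.1497  0.0096] 0.69 [270. 163.]
plate [ 0.1635 -0.3036 -0.0049] 0.61 [ 23. 269.]
plate_left [ 0.558  -0.085   0.0164] 0.7 [299. 109.]
plate_right [ 0.2417 -0.3075  0.0123] 0.91 [ 69. 277.]
plate_right [ 0.5633 -0.222   0.0168] 0.81 [301. 219.]
fitup [ 0.5753 -0.1531  0.0039] 0.67 [311. 164.]
```

View pics/w1.png

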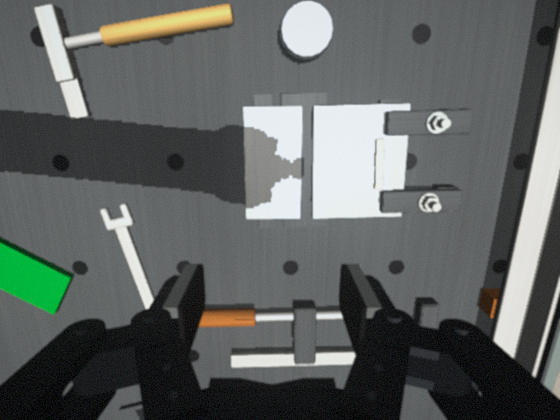

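```bash
python3 - <<'E'
from h import *
s=monitor.sense();p=viewer.capture("wrist");W=w2c(p,s)
g=cv2.cvtColor(p["color"],6).astype(float)
L=[];Rr=[]
for v in list(range(110,124))+list(range(204,216)):
    r=g[v]; 
    i0=296+np.argmin(r[296:320]); 
    def cross(i,st):
        hi=r[i+st*5 if False else i+st*9]; m=(r[i0]+hi)/2
        while r[i]<m:i+=st
        return i-st*(r[i]-m)/(r[i]-r[i-st])
    L.append([cross(i0,-1),v]);Rr.append([cross(i0,1),v])
a=back(L,.018,p,W);b=back(Rr,.018,p,W)
for n,q in(("loose",a),("clamped",b)):
    c=np.polyfit(q[:,1],q[:,0],1);print(n,"slope",c[0],"x at y=-.15",np.polyval(c,-.15),"resid",np.std(q[:,0]-np.polyval(c,q[:,1])))
print(np.array(L)[[0,12,15,24]],(b-a)[[0,5,12,15,20,24],0])
e=back([[303,106],[303,219],[313,105],[313,219],[244,106],[244,219]],.018,p,W);print(e)
E
```

```text
loose slope -0.024623297014668588 x at y=-.15 0.5734218248899557 resid 0.0003105407189360551
clamped slope -0.022282287528863853 x at y=-.15 0.576248158291532 resid 3.1997047372537004e-05
[[311.2885 110.    ]
 [310.58   122.    ]
 [310.1875 205.    ]
 [310.25   214.    ]] [0.0024 0.003  0.0031 0.0028 0.0028 0.0026]
[[ 0.5626 -0.0815  0.018 ]
 [ 0.5659 -0.2216  0.018 ]
 [ 0.5743 -0.0803  0.018 ]
 [ 0.5788 -0.2216  0.018 ]
 [ 0.4931 -0.0813  0.018 ]
 [ 0.4896 -0.2214  0.018 ]]
```

```bash
python3 - <<'E'
from h import *
g=cv2.imread("pics/w1.png",0)
for v in(109,113,120,130,195,205,212,216): print(v,g[v,292:320])
im=cv2.imread("pics/w1.png")[95:230,235:335]
cv2.imwrite("pics/v2.png",cv2.resize(im,None,fx=4.4,fy=4.4,interpolation=0))
E
```

```text
109 [235 237 235 236 236 237 235 236 235 230 180 138 134 126 132 127 128 133
 131 115  91 146 219 237 237 235 235 236]
113 [235 237 237 235 234 236 236 233 239 228 179 136 129 130 132 128 134 133
 123  92  78 146 224 237 236 237 235 237]
120 [236 235 237 237 236 236 236 236 238 229 178 135 127 129 130 133 128 134
 120  93  86 146 223 238 238 237 235 235]
130 [237 237 235 237 237 237 236 237 238 232 187 143 130 131 127 132 132 131
 120  92  93 162 227 239 239 237 234 236]
195 [237 236 238 237 237 238 238 234 212 157 128 122 119 122 123 120 119 122
 110  93 141 215 239 236 239 237 238 236]
205 [237 237 238 234 239 238 237 232 181 131 116 120 124 118 120 118 120 121
 113 105 142 216 238 238 236 238 239 235]
212 [237 238 237 236 237 238 238 232 178 127 118 121 116 120 116 120 119 118
 115 101 142 217 239 237 236 238 237 237]
216 [238 239 237 239 239 239 240 233 176 126 116 119 120 120 117 115 121 114
 112 109 146 222 237 238 237 236 237 237]
```

View pics/v2.png

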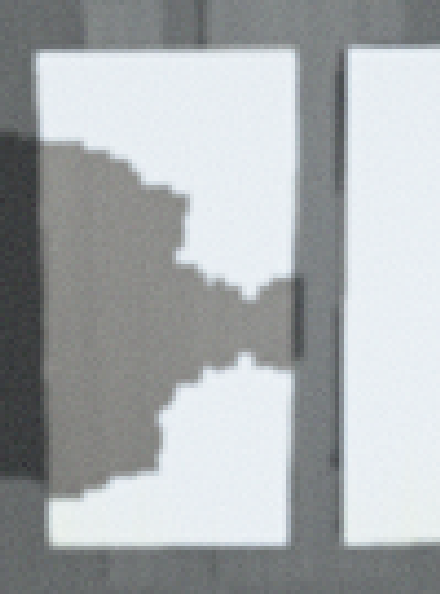

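```bash
python3 - <<'E'
from h import *
s=monitor.sense();p=viewer.capture("wrist");W=w2c(p,s)
g=cv2.GaussianBlur(cv2.cvtColor(p["color"],6),(1,9),0).astype(float)
L=[];C=[]
for v in list(range(110,150,4))+list(range(185,216,3)):
    r=g[v]
    def x(i,st):
        while (r[i]-180)*st<0: i+=1
        return i-(r[i]-180)/(r[i]-r[i-1])
    if r[294]>220: L.append([x(294,-1),v])
    C.append([x(308,1),v])
for n,q in(("loose",back(L,.018,p,W)),("clamped",back(C,.018,p,W))):
    c=np.polyfit(q[:,1],q[:,0],1);print(n,len(q),"slope",c[0],"x at y=-.08,-.15,-.22",np.polyval(c,[-.08,-.15,-.22]),"resid",np.std(q[:,0]-np.polyval(c,q[:,1])))
E
```

```text
loose 21 slope 0.0006039786368985314 x at y=-.08,-.15,-.22 [0.5619 0.5618 0.5618] resid 0.0002089985713804042
clamped 21 slope -0.021045108649250202 x at y=-.08,-.15,-.22 [0.575  0.5764 0.5779] resid 0.00012064846220486406
```

```bash
python3 -c "
from h import *
plan([.56,.19,.25],88)"
```

```text
shift [  50.6   35.2 -347.1] yaw now -0.04
turn [-88.04   0.01   0.  ] shift if after turn [ 50.7 348.1  23.4]
```

```bash
python3 -m creep '[[[6,4,-43,0,0,0],[6,4,-43,0,0,0],[6,4,-43,0,0,0],[6,4,-43,0,0,0],[6,4,-43,0,0,0],[6,4,-43,0,0,0],[6,4,-43,0,0,0],[8,7,-46,0,0,0],[0,0,0,-8,0,0],[0,0,0,-8,0,0]]]'
python3 -m creep '[[[0,0,0,-8,0,0],[0,0,0,-8,0,0],[0,0,0,-8,0,0],[0,0,0,-8,0,0],[0,0,0,-8,0,0],[0,0,0,-8,0,0],[0,0,0,-8,0,0],[0,0,0,-8,0,0],[0,0,0,-8,0,0],[0,0,0,0,0,0]]]'
python3 - <<'E'
from h import *
s=monitor.sense();p=viewer.capture("wrist");W=w2c(p,s);cv2.imwrite("pics/w2.png",p["color"])
print(s["eef_pos"],s["ft_force"],s["joint_pos"])
for n in("spacer_grip","spacer","rack","spacer_thin","spacer_thick"):
    for r in finder.landmark_of(n,p)[:2]: print(n,np.array(r["at"]),round(r["confidence"],2),proj(r["at"],p,W)[0].round())
E
```

```text
time: 4.6
eef_pos: [0.559, 0.1925, 0.2502]
ee_rot: [[-0.001, 0.959, 0.285], [0.0, 0.285, -0.959], [-1.0, -0.001, -0.001]]
ft_force: [0.4, -0.2, 0.4]
grip_width: 0.0601
time: 5.6
eef_pos: [0.5598, 0.1897, 0.2504]
ee_rot: [[-0.0, 0.036, 0.999], [0.0, 0.999, -0.036], [-1.0, 0.0, -0.0]]
ft_force: [0.5, 0.1, 0.7]
grip_width: 0.0601
[0.5598 0.1897 0.2504] [0.5229 0.0595 0.6665] [ 15.4411  26.524  -52.4299  96.233   22.335   68.4222  45.4649]
spacer_grip [0.4797 0.1917 0.053 ] 0.89 [270. 100.]
spacer_grip [0.4851 0.0929 0.0357] 0.57 [171. 110.]
spacer [0.474  0.1953 0.0189] 0.92 [274.  94.]
spacer [ 0.489   0.0868 -0.0011] 0.92 [175. 113.]
rack [0.5581 0.1835 0.0009] 0.87 [266. 172.]
spacer_thin [0.5581 0.1897 0.0189] 0.88 [271. 175.]
spacer_thin [0.4783 0.1931 0.0522] 0.24 [272.  98.]
spacer_thick [0.6352 0.1789 0.0189] 0.75 [264. 241.]
```

View pics/w2.png

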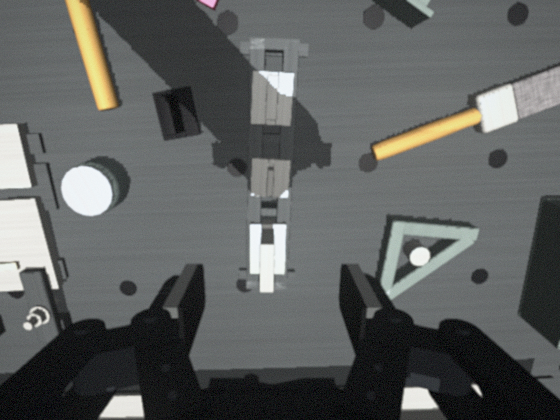

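```bash
python3 - <<'E'
from h import *
im=cv2.imread("pics/w2.png")[30:150,140:320]
im=cv2.convertScaleAbs(im,alpha=1.5)
cv2.imwrite("pics/v3.png",cv2.resize(im,None,fx=4.4,fy=4.4,interpolation=2))
p=viewer.capture("wrist");s=monitor.sense();W=w2c(p,s)
print(back([[274,45],[266,288]],.03,p,W))
E
```

```text
[[0.4292 0.1974 0.03  ]
 [0.6904 0.1786 0.03  ]]
```

View pics/v3.png

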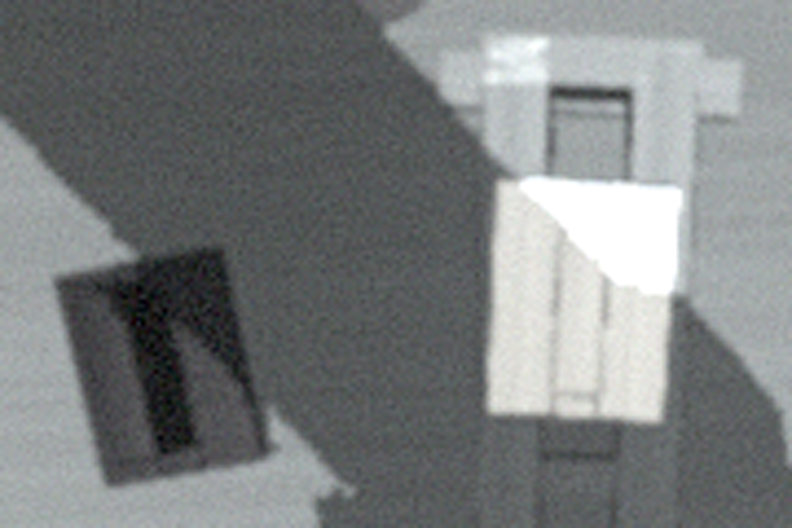

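```bash
python3 - <<'E'
from h import *
p=viewer.capture("wrist");s=monitor.sense();W=w2c(p,s)
c=np.array([[498,178],[682,187],[488,414],[665,422]])/4.4+[140,30]-.4
q=back(c,.036,p,W);print(q,q.mean(0),np.linalg.norm(q[0]-q[1]),np.linalg.norm(q[0]-q[2]))
d=(q[2]+q[3]-q[0]-q[1]);print(np.degrees(np.arctan2(d[1],d[0])))
t=np.array([[553,228],[603,228],[553,412],[600,412]])/4.4+[140,30]-.4
q2=back(t[2:],.072,p,W);print(q2,"tab top near edge")
m=q.mean(0); plan([m[0],m[1],.04],86)
E
```

```text
[[0.4517 0.1761 0.036 ]
 [0.455  0.2163 0.036 ]
 [0.5019 0.1712 0.036 ]
 [0.5051 0.2115 0.036 ]] [0.4784 0.1938 0.036 ] 0.04033198460704457 0.0504249190692852
-5.5562555788331
[[0.5003 0.1868 0.072 ]
 [0.5007 0.1964 0.072 ]] tab top near edge
shift [210.7   0.9 -81.4] yaw now 87.94
turn [1.94 0.02 0.01] shift if after turn [210.7  -1.9 -81.3]
```

```bash
python3 -m creep '[[[0,0,0,2.7,0,0],[0,-1,-27,0,0,0],[0,-1,-27,0,0,0],[0,-1,-27,0,0,0],[40,0,0,0,0,0],[40,0,0,0,0,0],[40,0,0,0,0,0],[30,0,0,0,0,0],[0,0,0,0,0,0],[0,0,0,0,0,0]]]' 45 60
python3 -m creep '[[[20,0,0,0,0,0],[20,0,0,0,0,0],[15,0,0,0,0,0],[5,0,0,0,0,0],[0,0,0,0,0,0]]]'
python3 -c "
from h import *
plan([.4784,.1938,.04],85.2)"
```

```text
time: 7.0
eef_pos: [0.4789, 0.1942, 0.1012]
ee_rot: [[0.0, 0.082, 0.997], [0.001, 0.997, -0.082], [-1.0, 0.001, 0.0]]
ft_force: [-0.1, 1.1, 1.6]
grip_width: 0.0449
time: 7.5
eef_pos: [0.479, 0.1938, 0.041]
ee_rot: [[0.001, 0.082, 0.997], [0.0, 0.997, -0.082], [-1.0, 0.0, 0.001]]
ft_force: [0.5, 0.2, 0.1]
grip_width: 0.0449
shift [ 1.  -0.1 -0.6] yaw now 85.27
turn [ 0.07  0.03 -0.01] shift if after turn [ 1.  -0.1 -0.6]
```

```bash
python3 -m creep '[[[0,0,0,0,0,0],[0,0,0,0,0,0],[0,0,0,0,0,0],[0,0,0,0,0,0],[0,0,0,0,0,0],[0,0,0,0,0,0],[0,0,0,0,0,0],[0,0,0,0,0,0]]]' 2 80
python3 -m creep '[[[-10,0,0,0,0,0],[-20,0,0,0,0,0],[-40,0,0,0,0,0],[-40,0,0,0,0,0],[-30,0,0,0,0,0],[0,0,0,0,0,0]]]'
python3 - <<'E'
from h import *
s=monitor.sense();print(s["ft_force"],s["grip_width"])
plan([.5685,-.185,.18],1.2)
E
```

```text
time: 8.3
eef_pos: [0.4794, 0.1939, 0.0416]
ee_rot: [[0.002, 0.082, 0.997], [0.0, 0.997, -0.082], [-1.0, 0.0, 0.002]]
ft_force: [-0.6, -0.2, 6.5]
grip_width: 0.0087
time: 8.9
eef_pos: [0.4806, 0.1952, 0.1848]
ee_rot: [[0.008, 0.082, 0.997], [0.003, 0.997, -0.082], [-1.0, 0.003, 0.007]]
ft_force: [0.0, 0.6, -2.1]
grip_width: 0.0086
[ 0.0493  0.6419 -2.0793] 0.008550241401262138
shift [   4.5 -371.7  118.9] yaw now 85.27
turn [84.07  0.21 -0.46] shift if after turn [  4.8  79.9 382. ]
```

```bash
python3 -m creep '[[[0,-37,12,0,0,0],[0,-37,12,0,0,0],[0,-37,12,0,0,0],[0,-37,12,0,0,0],[0,-37,12,0,0,0],[0,-37,12,0,0,0],[0,-37,12,0,0,0],[0,-37,12,0,0,0],[0,-37,12,0,0,0],[0,-37,12,0,0,0]]]'
python3 -m creep '[[[0,0,0,8.4,0,0],[0,0,0,8.4,0,0],[0,0,0,8.4,0,0],[0,0,0,8.4,0,0],[0,0,0,8.4,0,0],[0,0,0,8.4,0,0],[0,0,0,8.4,0,0],[0,0,0,8.4,0,0],[0,0,0,8.4,0,0],[0,0,0,8.4,0,0]]]'
python3 -m creep '[[[0,0,0,0,0,0],[0,0,0,0,0,0]]]'
python3 -c "
from h import *
plan([.5695,-.181,.09],0.9)"
```

```text
time: 9.9
eef_pos: [0.5667, -0.1866, 0.1791]
ee_rot: [[-0.003, 0.082, 0.997], [0.001, 0.997, -0.082], [-1.0, 0.0, -0.003]]
ft_force: [0.7, 0.1, -2.4]
grip_width: 0.0086
time: 10.9
eef_pos: [0.5664, -0.1848, 0.1789]
ee_rot: [[-0.003, 1.0, 0.016], [0.001, 0.016, -1.0], [-1.0, -0.003, -0.001]]
ft_force: [-0.0, -0.4, -2.6]
grip_width: 0.0091
time: 11.1
eef_pos: [0.5671, -0.1847, 0.1796]
ee_rot: [[-0.002, 1.0, 0.026], [0.0, 0.026, -1.0], [-1.0, -0.002, -0.0]]
ft_force: [0.2, 0.0, -2.2]
grip_width: 0.0086
shift [89.6  2.7 -3.6] yaw now 1.47
turn [ 0.57 -0.03  0.11] shift if after turn [89.6  2.5 -3.7]
```

```bash
python3 -m creep '[[[30,1,-1,0.6,0,0],[30,1,-1,0,0,0],[30,1,-1,0,0,0],[15,0,0,0,0,0],[15,0,0,0,0,0],[0,0,0,0,0,0],[0,0,0,0,0,0],[0,0,0,0,0,0]]]'
python3 - <<'E'
from h import *
s=monitor.sense();p=viewer.capture("wrist");W=w2c(p,s)
q=viewer.capture("scene");r=viewer.capture("side")
print(s["eef_pos"],s["ft_force"])
cv2.imwrite("pics/w3.png",p["color"]);cv2.imwrite("pics/s3.png",q["color"]);cv2.imwrite("pics/d3.png",r["color"])
a=cv2.resize(p["color"],(560,420));b=cv2.resize(q["color"][180:270,130:250],(400,300),interpolation=2);c=cv2.resize(r["color"][185:275,280:400],(400,300),interpolation=2)
cv2.imwrite("pics/v4.png",p["color"])
cv2.imwrite("pics/v5.png",np.hstack([b,c]))
for n in("spacer_seat","spacer_grip","joint_mid","plate_left","plate_right"):
  for pp in(p,q,r):
    for k in finder.landmark_of(n,pp)[:2]:print(n,np.array(k["at"]),round(k["confidence"],2))
E
```

```text
time: 11.9
eef_pos: [0.5719, -0.1822, 0.062]
ee_rot: [[0.003, 1.0, 0.012], [-0.001, 0.012, -1.0], [-1.0, 0.003, 0.001]]
ft_force: [0.5, 0.1, -2.0]
grip_width: 0.0091
[ 0.5719 -0.1822  0.062 ] [ 0.5098  0.0913 -2.0116]
spacer_seat [ 0.5722 -0.1814  0.0526] 0.9
spacer_seat [ 0.5718 -0.1831  0.0514] 0.6
spacer_seat [ 0.5722 -0.1516  0.0009] 0.56
spacer_seat [ 0.5691 -0.1792  0.0473] 0.76
spacer_seat [0.4897 0.0915 0.0096] 0.66
spacer_grip [ 0.5714 -0.1803  0.0714] 0.69
spacer_grip [0.487  0.0915 0.0355] 0.75
spacer_grip [ 0.5714 -0.1802  0.0725] 0.61
spacer_grip [ 0.5714 -0.1799  0.0709] 0.75
spacer_grip [0.4876 0.0917 0.0372] 0.66
joint_mid [ 0.5756 -0.1508  0.0196] 0.8
joint_mid [ 0.5724 -0.1532  0.0148] 0.57
joint_mid [ 0.5749 -0.152   0.0155] 0.61
joint_mid [ 0.3402 -0.3129  0.0039] 0.53
plate_left [ 0.5598 -0.0831  0.02  ] 0.67
plate_left [ 0.1208 -0.2392  0.0097] 0.84
plate_left [0.2644 0.2062 0.0083] 0.79
plate_left [ 0.5636 -0.0827  0.0184] 0.97
plate_left [0.2666 0.2069 0.0142] 0.96
plate_right [ 0.2384 -0.3095  0.0109] 0.79
plate_right [ 0.5618 -0.2252  0.0206] 0.78
plate_right [0.3876 0.1371 0.0102] 0.98
plate_right [ 0.561  -0.2221  0.0194] 0.83
```

View pics/v4.png

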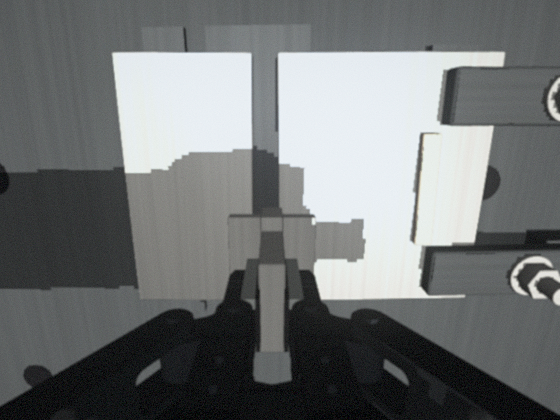

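View pics/v5.png

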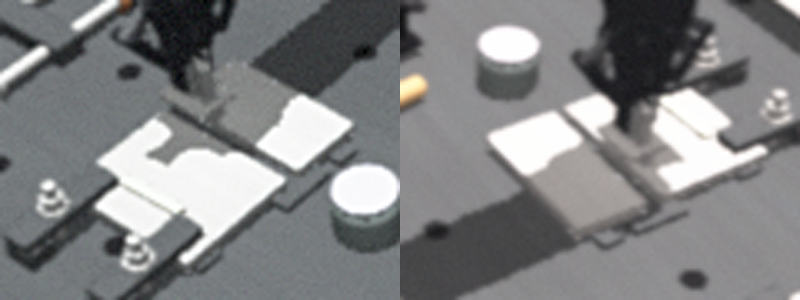

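```bash
cat > m.py <<'E'
from h import *
s=monitor.sense();p=viewer.capture("wrist");W=w2c(p,s)
g=cv2.GaussianBlur(cv2.cvtColor(p["color"],6),(1,5),0).astype(float)
L=[];C=[]
for v in range(58,150,5):
    r=g[v]
    d=np.diff(r)
    i=240+np.argmin(d[240:262]);j=268+np.argmax(d[268:290])
    sub=lambda k:k+.5+ (0 if (q:=d[k-1]-2*d[k]+d[k+1])==0 else .5*(d[k-1]-d[k+1])/q)
    L.append([sub(i),v]);C.append([sub(j),v])
y0=s["eef_pos"][1];o=[]
for n,q in(("loose",back(L,.018,p,W)),("clamped",back(C,.018,p,W))):
    k=np.ones(len(q),bool)
    for _ in range(3):
        c=np.polyfit(q[k,1],q[k,0],1);e=q[:,0]-np.polyval(c,q[:,1]);k=abs(e)<max(2*np.std(e[k]),2e-4)
    o.append(np.polyval(c,y0));print(n,k.sum(),"slope",c[0],"x at tcp y",o[-1],"x at -.15",np.polyval(c,-.15),np.std(e[k]))
print("gap",o[1]-o[0],"centre",sum(o)/2,"tcp",s["eef_pos"])
E
python3 m.py; python3 - <<'E'
from h import *
s=monitor.sense();p=viewer.capture("wrist");W=w2c(p,s);z=s["eef_pos"][2]-.005
print("shoulder",back([[229,215],[315,215]],z,p,W))
g=cv2.cvtColor(p["color"],6);print(g[225,222:236],g[222,308:322])
print(finder.landmark_of("spacer_seat",p)[0]["at"])
E
```

```text
loose 19 slope -0.0029616322155981167 x at tcp y 0.5616829138829565 x at -.15 0.5615880644070297 2.499964843529855e-05
clamped 19 slope -0.021490131670279182 x at tcp y 0.5768065012562182 x at -.15 0.5761182565390687 4.608100895759806e-05
gap 0.015123587373261693 centre 0.5692447075695874 tcp [ 0.5707 -0.182   0.0606]
shoulder [[ 0.5522 -0.1531  0.0556]
 [ 0.5905 -0.1527  0.0556]]
[135 134 139 137 137 127 124 124 125 126 122 124 123 129] [128 121 123 124 125 156 193 185 147 135 169 217 235 237]
[0.5684, -0.1799, 0.0525]
```

```bash
python3 -m creep '[[[0,-2,0,0,0,0],[5,0,0,0,0,0],[5,0,0,0,0,0],[3,0,0,0,0,0],[0,0,0,0,0,0],[0,0,0,0,0,0],[0,0,0,0,0,0]]]'
python3 m.py; python3 - <<'E'
from h import *
s=monitor.sense();p=viewer.capture("wrist");W=w2c(p,s);print(s["ft_force"])
cv2.imwrite("pics/v6.png",cv2.resize(p["color"][140:320,190:350],None,fx=3.2,fy=3.2,interpolation=2))
E
```

```text
time: 13.65
eef_pos: [0.569, -0.182, 0.0478]
ee_rot: [[0.0, 1.0, 0.012], [-0.0, 0.012, -1.0], [-1.0, 0.0, 0.0]]
ft_force: [-0.7, -0.3, -2.4]
grip_width: 0.0087
loose 19 slope 0.0020199497720013587 x at tcp y 0.5612777623883815 x at -.15 0.5613424245336548 2.6337278255632672e-05
clamped 19 slope -0.024345454552893726 x at tcp y 0.5769784781207938 x at -.15 0.5761991372971429 4.836472269653748e-05
gap 0.015700715732412385 centre 0.5691281202545877 tcp [ 0.569  -0.182   0.0478]
[-0.4532  0.197  -2.6828]
```

View pics/v6.png

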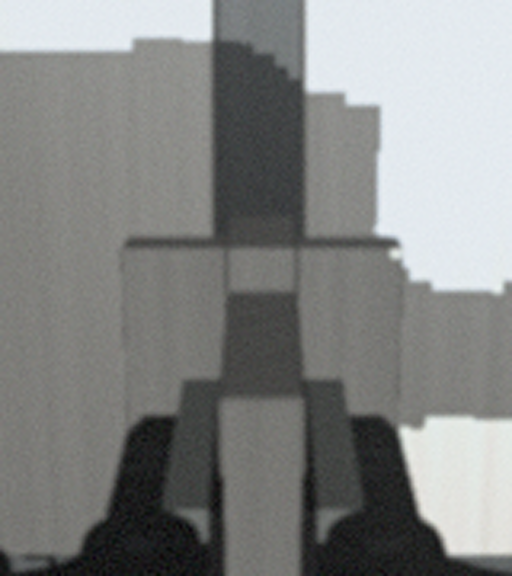

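```bash
python3 -m creep '[[[2,-0.7,0,0,0,0],[3,0,0,0,0,0],[3,0,0,0,0,0],[3,0,0,0,0,0],[2,0,0,0,0,0],[0,0,0,0,0,0]]]'
```

```text
time: 14.35
eef_pos: [0.5678, -0.182, 0.0342]
ee_rot: [[-0.001, 1.0, 0.012], [0.0, 0.012, -1.0], [-1.0, -0.001, -0.0]]
ft_force: [-0.3, 0.4, -1.7]
grip_width: 0.009
```

No contact; the foot is already below the plate tops. Continue to the shoulders.

```bash
python3 -m creep '[[[2,0,0,0,0,0],[1,0,0,0,0,0],[1,0,0,0,0,0],[0,0,0,0,0,0],[0,0,0,0,0,0]]]'; python3 -m creep '[[[1,0,0,0,0,0],[0,0,0,0,0,0]]]'
```

```text
time: 14.85
eef_pos: [0.5681, -0.182, 0.0307]
ee_rot: [[0.0, 1.0, 0.012], [-0.0, 0.012, -1.0], [-1.0, 0.0, 0.0]]
ft_force: [-0.4, 0.2, -2.1]
grip_width: 0.0085
time: 15.05
eef_pos: [0.5681, -0.1821, 0.0297]
ee_rot: [[0.0, 1.0, 0.012], [-0.0, 0.012, -1.0], [-1.0, 0.0, 0.0]]
ft_force: [-0.2, 0.1, -2.6]
grip_width: 0.0086
```

```bash
python3 -m creep '[[[1,0,0,0,0,0],[0,0,0,0,0,0]]]';python3 -m creep '[[[0.7,0,0,0,0,0],[0,0,0,0,0,0]]]'; python3 - <<'E'
from h import *
p=viewer.capture("side");q=viewer.capture("scene")
for pp in(p,q):
  for k in finder.landmark_of("spacer_seat",pp)[:2]:print(np.array(k["at"]),round(k["confidence"],2))
E
```

```text
time: 15.25
eef_pos: [0.5684, -0.1821, 0.0296]
ee_rot: [[0.001, 1.0, 0.012], [-0.001, 0.012, -1.0], [-1.0, 0.001, 0.001]]
ft_force: [-1.6, 0.4, 4.9]
grip_width: 0.0092
time: 15.45
eef_pos: [0.5685, -0.1821, 0.0296]
ee_rot: [[0.001, 1.0, 0.012], [-0.001, 0.012, -1.0], [-1.0, 0.001, 0.001]]
ft_force: [-2.8, 0.4, 10.3]
grip_width: 0.0085
[ 0.5602 -0.0797  0.0189] 0.68
[0.4875 0.0916 0.0098] 0.52
[ 0.568  -0.1818  0.0162] 0.61
[0.4829 0.0927 0.01  ] 0.61
```

```bash
python3 -m creep '[[[-1.5,0,0,0,0,0],[0,0,0,0,0,0],[0,0,0,0,0,0],[0,0,0,0,0,0],[0,0,0,0,0,0]]]' 22; python3 -m creep '[[[-3,0,0,0,0,0],[-10,0,0,0,0,0],[-20,0,0,0,0,0],[-40,0,0,0,0,0],[-30,0,0,0,0,0],[0,0,0,0,0,0],[0,0,0,0,0,0]]]'
python3 m.py; python3 - <<'E'
from h import *
s=monitor.sense();p=viewer.capture("wrist");W=w2c(p,s);q=viewer.capture("side")
cv2.imwrite("pics/v7.png",np.hstack([cv2.resize(p["color"],(450,338)),cv2.resize(q["color"][185:275,280:400],(350,338),interpolation=2)]))
for n in("spacer_seat","plate","plate_left","plate_right"):
  for pp in(p,q):
    for k in finder.landmark_of(n,pp)[:1]:print(n,np.array(k["at"]),round(k["confidence"],2))
plan([.455,-.182,.10],1)
E
```

```text
time: 16.15
eef_pos: [0.568, -0.182, 0.0292]
ee_rot: [[-0.0, 1.0, 0.012], [0.0, 0.012, -1.0], [-1.0, -0.0, -0.0]]
ft_force: [-1.4, 0.0, 0.4]
grip_width: 0.0222
time: 16.85
eef_pos: [0.5684, -0.1822, 0.1337]
ee_rot: [[0.002, 1.0, 0.012], [-0.001, 0.012, -1.0], [-1.0, 0.002, 0.001]]
ft_force: [-0.5, -0.6, -0.9]
grip_width: 0.022
loose 17 slope 0.0011010850240556938 x at tcp y 0.5615764246311155 x at -.15 0.5616119032710823 3.98695453951927e-05
clamped 17 slope -0.030724625180344592 x at tcp y 0.5775365371750446 x at -.15 0.5765465428593699 8.610965707592046e-05
gap 0.01596011254392915 centre 0.56955648090308 tcp [ 0.5684 -0.1822  0.1337]
spacer_seat [ 0.5702 -0.1805  0.0184] 0.89
spacer_seat [ 0.5664 -0.1801  0.0183] 0.57
plate [ 0.5215 -0.1493  0.0093] 0.72
plate [0.311  0.1419 0.0009] 0.88
plate_left [ 0.5613 -0.0824  0.0188] 0.84
plate_left [ 0.5587 -0.0762  0.0169] 0.68
plate_right [ 0.5628 -0.2249  0.0172] 0.58
plate_right [ 0.2454 -0.3104  0.0121] 0.82
shift [  32.2 -113.    -1.3] yaw now 0.68
turn [-0.32 -0.01  0.02] shift if after turn [  32.2 -113.    -1.9]
```

View pics/v7.png

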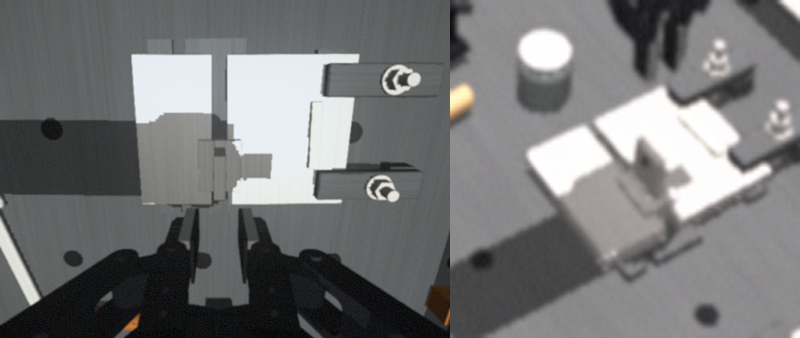

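```bash
python3 -m creep '[[[0,-38,0,-0.5,0,0],[0,-38,-1,0,0,0],[0,-37,-1,0,0,0],[30,0,0,0,0,0],[30,0,0,0,0,0],[30,0,0,0,0,0],[20,0,0,0,0,0],[10,0,0,0,0,0],[0,0,0,0,0,0],[0,0,0,0,0,0]]]' 0 60
python3 - <<'E'
from h import *
s=monitor.sense();p=viewer.capture("wrist")
cv2.imwrite("pics/v8.png",p["color"])
plan([.455,-.182,.006],1.2);print(s["ft_force"])
E
```

```text
time: 18.4
eef_pos: [0.4557, -0.1821, 0.013]
ee_rot: [[0.001, 1.0, 0.021], [-0.0, 0.021, -1.0], [-1.0, 0.001, 0.0]]
ft_force: [-0.6, -0.2, 0.3]
grip_width: -0.0002
shift [ 7.4 -1.  -0.2] yaw now 1.18
turn [-0.02  0.04 -0.11] shift if after turn [ 7.4 -1.  -0.2]
[-0.5951 -0.2401  0.3142]
```

View pics/v8.png

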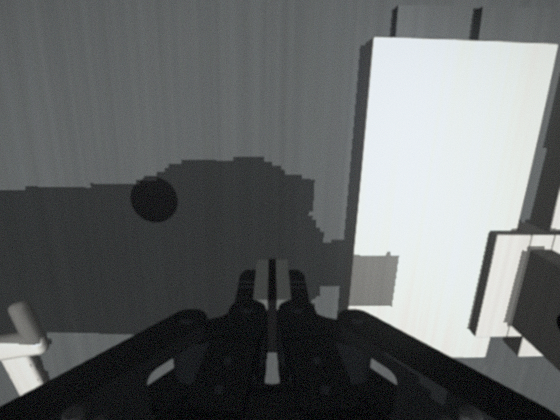

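```bash
python3 -m creep '[[[4,0,0,0,0,0],[3,0,0,0,0,0],[0,5,0,0,0,0],[0,4,0,0,0,0],[0,3,0,0,0,0],[0,2,0,0,0,0],[0,0,0,0,0,0]]]'
python3 -m creep '[[[0,3,0,0,0,0],[0,2,0,0,0,0],[0,0,0,0,0,0]]]'
python3 -m creep '[[[0,2,0,0,0,0],[0,2,0,0,0,0],[0,0,0,0,0,0]]]'
```

```text
time: 19.15
eef_pos: [0.4695, -0.1817, 0.0055]
ee_rot: [[0.0, 1.0, 0.021], [-0.0, 0.021, -1.0], [-1.0, 0.0, 0.0]]
ft_force: [0.9, -0.0, 0.3]
grip_width: 0.0003
time: 19.45
eef_pos: [0.4745, -0.1816, 0.0055]
ee_rot: [[0.001, 1.0, 0.021], [-0.0, 0.021, -1.0], [-1.0, 0.001, 0.0]]
ft_force: [0.4, -0.1, -0.1]
grip_width: -0.0001
time: 19.75
eef_pos: [0.4775, -0.1816, 0.0053]
ee_rot: [[-0.001, 1.0, 0.02], [-0.0, 0.02, -1.0], [-1.0, -0.001, 0.0]]
ft_force: [-0.7, -0.4, 0.7]
grip_width: 0.0004
```

```bash
python3 -m creep '[[[0,1.5,0,0,0,0],[0,1,0,0,0,0],[0,0,0,0,0,0]]]'
python3 -m creep '[[[0,1,0,0,0,0],[0,1,0,0,0,0],[0,0,0,0,0,0]]]'
python3 -m creep '[[[0,1,0,0,0,0],[0,1,0,0,0,0],[0,0,0,0,0,0]]]'
```

```text
time: 20.05
eef_pos: [0.48, -0.1818, 0.0052]
ee_rot: [[-0.001, 1.0, 0.02], [-0.0, 0.02, -1.0], [-1.0, -0.001, 0.0]]
ft_force: [-2.6, -1.9, -1.3]
grip_width: 0.0001
time: 20.35
eef_pos: [0.4825, -0.1815, 0.0053]
ee_rot: [[-0.0, 1.0, 0.021], [0.0, 0.021, -1.0], [-1.0, -0.0, -0.0]]
ft_force: [-3.0, -0.8, -1.3]
grip_width: 0.0001
time: 20.65
eef_pos: [0.4826, -0.1815, 0.0052]
ee_rot: [[-0.004, 1.0, 0.02], [-0.0, 0.02, -1.0], [-1.0, -0.004, 0.0]]
ft_force: [-6.4, -0.3, 3.0]
grip_width: -0.0001
```

```bash
python3 -m creep '[[[0,1,0,0,0,0],[0,0,0,0,0,0]]]'
python3 -m creep '[[[0,1,0,0,0,0],[0,0,0,0,0,0]]]'
python3 -m creep '[[[0,1,0,0,0,0],[0,0,0,0,0,0]]]'
```

```text
time: 20.85
eef_pos: [0.4827, -0.1814, 0.0051]
ee_rot: [[-0.006, 1.0, 0.02], [-0.0, 0.02, -1.0], [-1.0, -0.006, 0.0]]
ft_force: [-8.1, 0.1, 4.8]
grip_width: 0.0002
time: 21.05
eef_pos: [0.4827, -0.1814, 0.005]
ee_rot: [[-0.008, 1.0, 0.02], [-0.0, 0.02, -1.0], [-1.0, -0.008, 0.0]]
ft_force: [-10.8, -0.5, 6.0]
grip_width: 0.0001
time: 21.25
eef_pos: [0.4827, -0.1814, 0.0048]
ee_rot: [[-0.01, 1.0, 0.02], [-0.0, 0.02, -1.0], [-1.0, -0.01, 0.0]]
ft_force: [-11.9, -0.5, 7.1]
grip_width: 0.0
```

```bash
python3 - <<'E'
from h import *
p=viewer.capture("side");q=viewer.capture("scene");w=viewer.capture("wrist")
cv2.imwrite("pics/side9.png",p["color"]);cv2.imwrite("pics/w9.png",w["color"])
v=cv2.resize(q["color"][190:265,140:240],(400,300),interpolation=2)
u=cv2.resize(p["color"][200:275,295:395],(400,300),interpolation=2)
cv2.imwrite("pics/v9.png",np.vstack([np.hstack([v,u]),cv2.resize(w["color"][0:210,280:560],(800,600))[:300]]))
for n in("spacer_seat","plate","plate_left","plate_right","joint_mid"):
  for pp in(p,q,w):
    for k in finder.landmark_of(n,pp)[:1]:print(n,np.array(k["at"]),round(k["confidence"],2))
E
```

```text
spacer_seat [ 0.571  -0.1756  0.0154] 0.53
spacer_seat [ 0.5734 -0.1801  0.0161] 0.65
spacer_seat [ 0.5684 -0.1773  0.0196] 0.64
plate [ 0.531  -0.151   0.0062] 0.88
plate [ 0.1583 -0.305  -0.0012] 0.9
plate [ 0.5305 -0.1452  0.0078] 0.98
plate_left [0.2686 0.2045 0.0135] 0.95
plate_left [ 0.5645 -0.0792  0.0181] 0.75
plate_left [ 0.5604 -0.0806  0.0192] 0.75
plate_right [ 0.2412 -0.3072  0.0123] 0.92
plate_right [ 0.2398 -0.3105  0.0094] 0.92
plate_right [ 0.5688 -0.2216  0.0165] 0.82
joint_mid [ 0.5728 -0.151   0.0155] 0.81
joint_mid [ 0.5722 -0.1522  0.015 ] 0.69
```

View pics/v9.png

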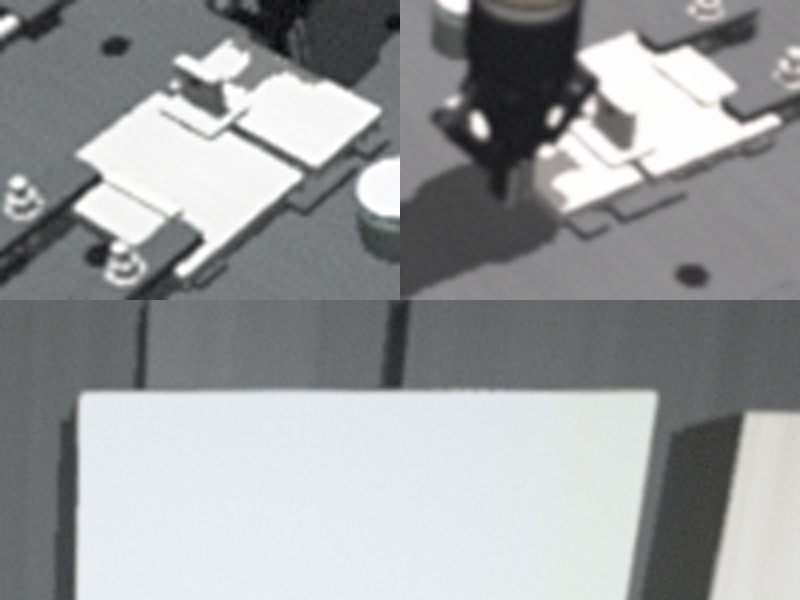

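```bash
cat > m2.py <<'E'
from h import *
s=monitor.sense();p=viewer.capture("wrist");W=w2c(p,s)
g=cv2.GaussianBlur(cv2.cvtColor(p["color"],6),(1,5),0).astype(float)
L=[];C=[]
for v in range(46,200,4):
    d=np.diff(g[v]); u0=510-(v-33)*.125
    i=int(u0)-14+np.argmin(d[int(u0)-14:int(u0)+14])
    j=i+10+np.argmax(d[i+10:min(i+45,558)])
    if d[i]>-25 or d[j]<25: continue
    L.append([i+.5,v]);C.append([j+.5,v])
r=[]
for n,q in(("loose",back(L,.018,p,W)),("clamped",back(C,.018,p,W))):
    k=np.ones(len(q),bool)
    for _ in range(4):
        c=np.polyfit(q[k,1],q[k,0],1);e=q[:,0]-np.polyval(c,q[:,1]);k=abs(e)<max(2*np.std(e[k]),2e-4)
    r.append(np.polyval(c,[-.081,-.15,-.221]));print(n,k.sum(),"slope",c[0],r[-1],"y range",q[k,1].min(),q[k,1].max())
print("gap left,mid,right",r[1]-r[0],s["ft_force"],s["time"])
E
python3 m2.py
```

```text
loose 39 slope -0.03249593101498039 [0.563  0.5652 0.5675] y range -0.13794370360056196 -0.08390696425824713
clamped 38 slope -0.018968857492139394 [0.5741 0.5754 0.5767] y range -0.13771399399751572 -0.08348068134545178
gap left,mid,right [0.0111 0.0101 0.0092] [-11.4662  -0.5983   7.2952] 22.15
```

```bash
python3 -m creep '[[[0,1,0,0,0,0],[0,1,0,0,0,0],[0,1,0,0,0,0],[0,0,0,0,0,0],[0,0,0,0,0,0],[0,0,0,0,0,0]]]'; python3 m2.py; python3 - <<'E'
from h import *
q=viewer.capture("scene");p=viewer.capture("side")
for n in("spacer_seat","plate_left","plate_right","joint_mid","plate"):
  for pp in(q,p):
    for k in finder.landmark_of(n,pp)[:3]:
      if k["at"][0]>.5:print(n,np.array(k["at"]),round(k["confidence"],2))
E
```

```text
time: 22.8
eef_pos: [0.4829, -0.1814, 0.0044]
ee_rot: [[-0.016, 1.0, 0.019], [-0.0, 0.019, -1.0], [-1.0, -0.016, -0.0]]
ft_force: [-16.4, -0.5, 9.2]
grip_width: -0.0004
loose 39 slope -0.03240924048188875 [0.5631 0.5653 0.5676] y range -0.13775293023175336 -0.08410444427268085
clamped 38 slope -0.018551182677344017 [0.5741 0.5754 0.5767] y range -0.13750591943352772 -0.08371003814888507
gap left,mid,right [0.011  0.0101 0.0091] [-16.382   -0.5363   9.2058] 22.8
spacer_seat [ 0.5739 -0.1799  0.0169] 0.83
spacer_seat [ 0.5718 -0.1774  0.0169] 0.57
plate_left [ 0.5643 -0.0778  0.0148] 0.88
plate_left [ 0.6696  0.3653 -0.0025] 0.4
plate_right [ 0.5687 -0.2185  0.0195] 0.69
plate_right [ 0.5668 -0.2198  0.0158] 0.71
joint_mid [ 0.5742 -0.1495  0.0166] 0.73
joint_mid [0.6369 0.1785 0.0199] 0.67
joint_mid [ 0.5734 -0.1503  0.0172] 0.84
joint_mid [ 0.5647 -0.0055  0.0029] 0.4
joint_mid [ 0.5317 -0.1499  0.0088] 0.28
plate [ 0.5695 -0.1805  0.01  ] 0.69
plate [ 0.5318 -0.1519  0.0082] 0.67
plate [ 0.5291 -0.1494  0.0057] 0.87
```

```bash
python3 -c "
from h import *
print(robot.finish_job());s=monitor.sense();print(s['time'],s['ft_force'],s['eef_pos'])"
```

```text
the job is handed in; nothing more can be done
None
the job is handed in; nothing more can be done
```

I seated the middle-sized spacer in the joint at its wider (-y) end and handed the job in at about 23 s with the arm still pressing the loose plate onto the blade.

- **Spacer:** It was the light-coloured one at the rack end nearest the robot; its shoulders measured 40 x 50 mm. It went about 30 mm from mid-joint, and contact showed only when the shoulders landed. The cameras then put its seat at z of 16 to 18 mm, where home is 18 mm.
- **Plate during insertion:** The loose plate's edge measured the same before and after, within about 0.3 mm.
- **Push:** I pushed the outer edge with shut fingers in line with the spacer, up to about 16 N sideways, with about 9 N of vertical force.
- **Gap:** The last reading was about 11.0 mm at the left end, 10.1 mm at the middle and 9.1 mm at the right. The limits are 7.5 to 12.5 mm.

**Checks that disagreed or were not made:**
- The last reading still shows about 0.014 rad of skew. Raising the push from 12 to 16 N did not change it. I took it for measurement error, because the right-hand figure is extrapolated from an edge fit at the left end.
- The clamped edge's slope also read differently between views, from -0.019 to -0.031.
- I did not measure the force between plate and spacer or the spacer's tilt directly. The pictures showed it upright.
- I did not re-measure the other two spacers and the bystanders at the end. I saw nothing touch them.

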